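Clip a flat mica condenser into the test stand

ROBOT

A 6-joint arm with a two-finger parallel gripper is mounted at the origin on the work surface. World frame = base frame: x ahead of the robot, y to its left, z up, the work surface at z = 0. Lengths are in m, angles in rad, forces in N, time in s.
With the tool pointing down it reaches from about 0.35 to 0.975 m from the base axis. Payload 4.9 kg.
Tool frame: the origin (TCP) lies midway between the tips of the shut fingers; the grasp point (between the pads) lies 19 mm behind it; x points along the fingers, y is the direction in which the jaws open and shut, and the axes are right-handed (so a half turn about x gives the same grasp; the last joint's range is limited). The gripper opens to 85 mm and grips with 20 to 120 N. Pads are 22 mm wide; open, the fingers measure 114 mm over their backs; the gripper's body (76 mm by 85 mm) begins 54 mm behind the grasp point. The pads swing forward as they close: fully open they stand 13 mm farther back than shut.
Start: joints at [-1.327, 0.053, 1.613, -0, 1.476, -0.119], TCP at [0.222, -0.584, 0.231] pointing down, gripper open.
Joint ranges: [-3.01, 3.01], [-1.01, 2.22], [0.06, 2.58], [-1.02, 4.17], [0.09, 2.62], [-3.14, 3.14]. Speed limits (rad/s): [2.57, 2.57, 3.14, 3.14, 3.14, 3.14].

INTERFACE

Orientations are given as a rotation vector (axis times angle).
In Python, from station import ctrl gives the robot as it stands.
- The arm moves only by the shell command python3 -m handwheel 'ROWS' [FORCE]. ROWS is JSON, a list of rows, each a list of 3 entries, a list of its own where there are three numbers: the finger opening in m, from 0 to 0.0854, then the shift along the tool's x, y, z in m, then the turn, a rotation vector about the tool's x, y, z in degrees. In form: [[claw, [dx, dy, dz], [ax, ay, az]], ...]. A call has 1 to 10 rows; each row shifts and turns the commanded pose from where the row before left it, along the tool's axes as they then stand; what a row does not reach is not made up. A row lasts 1/12 s, in which the tool goes at most 41.7 mm and 7.16 degrees, less where a joint would pass 70% of its speed; a pose out of reach is approached as far as the arm can. A call with a gripper value outside its range is refused whole. The fingers move at their own pace and stop on an object; FORCE is the grip in N (left out, the last holds). Time passes only in rows, so rows that do not move let the fingers close. It gives the time, the measured TCP pose, the force and the opening at its end, in the units of the state.
- ctrl.get_obs(): the state, without advancing time (a new reading comes with each control period).
- ctrl.get_image(name): name is "side" or "top"; returns the picture (384x512x3 uint8, red, green, blue); there is no depth.
- ctrl.camera_params(name): a dict with "vertical_fov" (degrees; the focal length in pixels is half the picture's height over the tangent of half this angle, whatever the lens; pixels are square), "cx", "cy" (the principal point, pixels), "rvec" (rotation vector, rad) and "tvec" (3), from world to camera coordinates, as OpenCV has them. Camera axes: x right, y down, z forward; pixel columns grow to the right and rows downward; lengths in m; the calibration is good to about 2 mm. A picture is of the moment at which its call begins. camera_params takes no time and is no camera call.
- ctrl.finish_job(): hands the job in, once; it reports no verdict.
Trained networks look in the newest picture that a camera, given by its name, has taken for a name from the list of things; names that differ only in an ending like _2 or _b are one class to them, and where a whole thing is asked for, a point or a joint stands for the part that bears it (a point fixed in the world has none). Each returns a list of dicts, best first, with "score" (0 to 1); they miss things now and then, are a little off and sometimes report something else, mostly with a low value. They report only what shows in the picture. A call takes as long as a camera call. They do not tell look-alikes from the thing itself.
- ctrl.look_for(thing, camera): "box" ([centre column, centre row, width, height] in pixels, round what is visible of it).
- ctrl.silhouettes(thing, camera): "mask" (384x512 bool, what is visible of it) and "box" ([centre column, centre row, width, height] in pixels, round what is visible of it).
- ctrl.tip_of(thing, camera): "centre" ([row, column] in pixels: a listed point, or the origin of a listed thing).
The state is a dict: "t": time; "q": joint angles; "dq": joint speeds; "effort": joint torques, N m; "tool_pos": TCP position; "tool_rot": TCP orientation; "contact_force": force on the tool from outside, world axes, zero at the start; "wrist_torque": the same for the moment, N m; "opening": finger opening in m.
Only numpy, scipy, OpenCV 4.12 (cv2) and the standard library are available. Lean on these libraries where they do the work, as an engineer would, in place of code of your own. Each camera call takes 0.05 s, during which the arm holds its last target.

TASK

Push the flat condenser along the test stand's bed and into the brass clip: hold the clip's thumb plate down with one fingertip while the other fingertip pushes the condenser beneath the raised jaw until it is home against the stop. Then let go, so that the jaw closes on the condenser and grips it. Only push the condenser along the bed, never lift or tip it, and leave the other loose things on the bench where they are.

Things in the scene. Friction and masses are not known exactly. Their poses are not given: they have to be found in the camera images.
- stand: Condenser test stand, fixed to the bench: an oak board 90 mm wide (x), 212 mm long (y = -118 to +94), 18 mm thick. Origin: on the bench surface straight under the clip's pivot pin; z up. The condenser is pushed along the stand's +y. The clip's jaw points to -y, its thumb plate to +y. Two terminal posts, 44 mm above the bench, stand behind the clip at x = -28 and +28, y = 74 mm.
- bed (a point): Middle of the nickel-plated bed plate's upper face (stand x = 0, y = -56 mm, 22 mm above the bench). The bed is 46 mm wide and runs from stand y = -108 to -4 mm. Two black guide strips, 4 mm high and 37 mm apart, run along it; the condenser slides between them along y.
- pivot (a point): Middle of the clip's pivot pin, which lies along the stand's x, 9 mm above the bed (31 mm above the bench), at stand y = 0, between two brass cheeks (x = -17 to -14 and 14 to 17 mm, y = -5 to +8 mm, up to 16 mm above the bed).
- clip (a joint): Angle (rad) of the sprung brass rocker clip. 0 = shut, lip 1 mm above the bed: it blocks the condenser. 0.45 = thumb plate right down, lip 9 mm above the bed. It clears the condenser's tongue above 0.22 and rests at 0.22 when gripping it. The spring shuts it (0.08 N m at 0, 0.15 at 0.45): 4 to 8 N straight down on the middle of the thumb plate, more nearer the pivot.
- thumb_plate (a point): Middle of the upper face of the clip's ribbed brass thumb plate, 21 mm from the pivot; moves with the clip. The plate is 26 mm wide (x) and reaches from 7 to 36 mm from the pivot. Shut, it rises away from the pivot at 26 degrees, this point 14 mm above the bed; pressed right down the plate is level, its top 5 mm above the bed (27 mm above the bench).
- jaw_lip (a point): Underside of the clip's rounded jaw lip (22 mm wide in x, 6 mm thick in y), 18 mm from the pivot on the -y side; moves with the clip. Shut, the lip's outer face is at stand y = -21 mm.
- stop (a point): Middle of the face of the 5 mm high black stop strip under the pivot, at bed height (stand x = 0, y = -5 mm, 22 mm above the bench). The condenser's leading edge rests against it when home.
- condenser: Flat dark brown bakelite condenser, 34 x 34 mm, 40 g, loose on the bed. Origin: centre of its underside; own y along the push. y = -7 to +17 mm: flat tongue 5 mm thick, small brass contact on top; the edge y = +17 leads. y = -17 to -7: end block 14 mm high, full width, two screw heads on top; its flat rear face y = -17 is pushed. Starts 7 to 30 mm short of the lip. Home: origin at stand y = -22 mm.
- valve: Radio valve, green glass on a bakelite base, standing upright, 42 mm across, 94 mm high, loose; not to be moved. Origin: centre of its underside.
- coil: Copper coil on a white ceramic former, standing upright, 48 mm across, 72 mm high, loose; not to be moved. Origin: centre of its underside.
- block_can: Tin block condenser, 40 x 26 mm, 60 mm high, with two lugs on top, loose; not to be moved. Origin: centre of its underside.
- plug: Bakelite two-pin battery plug lying flat, 64 mm long (x), 18 mm wide, 20 mm high, loose; not to be moved. Origin: centre of its underside.
- chassis_foot: Aluminium angle foot, 30 x 40 mm, 34 mm high, loose; not to be moved. Origin: centre of its underside.
- pointer_knob: Black round instrument knob, 38 mm across, 20 mm high, lying face up, loose; not to be moved. Origin: centre of its underside.
Things that resemble listed ones, but are neither listed nor needed, are in the scene too. Leave any blue look-alike of the condenser alone.

How it is judged:
On the way:
1. with a finger holding the clip's thumb plate down, the condenser is pushed home beneath the raised jaw (contact force between the fingers and clip above 1 N and value of joint clip above 0.24 rad and y of condenser in the frame of stand above -0.0255 m), for 0.1 s.
At the end, for the whole second after the job is handed in: The condenser lies flat on the bed, its leading edge within 3.5 mm of the stop, and the released jaw rests on its tongue with at least 1.5 N (clip angle 0.15 to 0.28 rad); everything is at rest and the robot touches nothing (y of condenser in the frame of stand between -0.0255 and -0.0195 m and x of condenser in the frame of stand between -0.004 and 0.004 m and z of condenser in the frame of stand below 0.0245 m and angle between condenser's own z axis and vertical below 0.08 rad and value of joint clip between 0.15 and 0.28 rad and contact force between clip and condenser above 1.5 N and linear speed of condenser below 0.01 m/s).
It fails at once if the condenser is lifted off the bed (more than 6 mm) (z of condenser in the frame of stand above 0.028 m).
It fails at once if the condenser is tipped (more than 20 degrees) (angle between condenser's own z axis and vertical above 0.35 rad).
It fails at once if another thing on the bench is moved (more than 20 mm) (distance of any of valve, coil, block_can, plug, chassis_foot, pointer_knob from where it was at the start of the episode above 0.02 m).
It also fails if it takes over 51 s, if anything falls off the work surface, if the arm or the gripper's body presses on something with over 40 N, if the wrist force passes 120 N, or if a joint passes its speed limit or range.

## Working session

There is one attempt and no reset: what is moved stays moved. The work goes in short steps, Python scripts to look and compute and a shell command to move; the robot and the scene stay as the last step left them, time stands still between calls to the robot, and variables do not carry over. Pictures are saved under pics/ and viewed, and the job is handed in when it is done.

```bash
ls; mkdir -p pics; python3 - <<'E'
from station import ctrl
import cv2
o=ctrl.get_obs();print(o)
for n in("side","top"):
    cv2.imwrite(f"pics/{n}0.png",cv2.cvtColor(ctrl.get_image(n),cv2.COLOR_RGB2BGR)); print(ctrl.camera_params(n))
    for t in("condenser","thumb_plate","jaw_lip","pivot","bed","stop","stand"):
        print(n,t,[(round(r["score"],2),[round(float(x)) for x in r["centre"]]) for r in ctrl.tip_of(t,n)])
E
```

```text
pics
{'t': 0.0, 'q': array([-1.32698443e+00,  5.33984144e-02,  1.61428457e+00,  5.31277174e-06,
        1.47599405e+00, -1.19049140e-01]), 'dq': array([ 0.00129595, -0.0006584 ,  0.00063424,  0.00088187,  0.00070891,
        0.00165869]), 'effort': array([-3.59214400e-04, -3.93677974e+01, -3.70176172e+01, -1.03614177e-04,
        7.08110645e-03, -5.18696467e-06]), 'tool_pos': array([ 0.22166696, -0.58370993,  0.23004289]), 'tool_rot': array([ 2.02427632,  0.37351323, -2.0245329 ]), 'contact_force': array([-0.66503867,  1.29367424, -0.45594259]), 'wrist_torque': array([ 0.01997399,  0.05445445, -0.01760986]), 'opening': 0.08545170231949109}
{'vertical_fov': 53.571948382985276, 'cx': 259.9291433542406, 'cy': 189.67707448854264, 'rvec': array([ 0.9346898 , -2.58012744,  0.9400757 ]), 'tvec': array([0.45859597, 0.2730046 , 0.4939386 ])}
side condenser [(0.76, [190, 270]), (0.71, [152, 316])]
side thumb_plate [(0.63, [212, 260])]
side jaw_lip [(0.84, [203, 265]), (0.54, [207, 261]), (0.51, [188, 266]), (0.37, [187, 267])]
side pivot [(0.76, [204, 264])]
side bed [(0.72, [184, 268])]
side stop [(0.57, [207, 263])]
side stand [(0.65, [216, 264])]
{'vertical_fov': 46.347131068028936, 'cx': 257.54303905974984, 'cy': 194.6038466806791, 'rvec': array([ 2.15391307, -2.13463384,  0.15353639]), 'tvec': array([0.04342236, 0.57219811, 0.65837708])}
top condenser [(0.96, [204, 371]), (0.7, [202, 274])]
top thumb_plate [(0.94, [221, 235])]
top jaw_lip []
top pivot [(0.79, [214, 251])]
top bed []
top stop [(0.75, [214, 249])]
top stand [(0.83, [216, 248])]
```

View pics/side0.png

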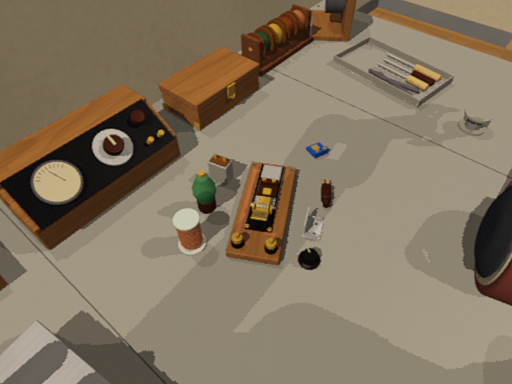

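View pics/top0.png

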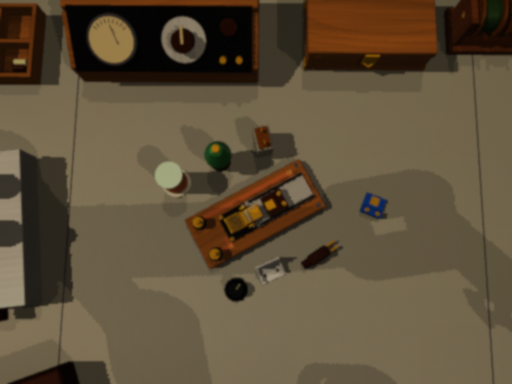

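The stand runs diagonally, centred near (255,213) in top. The posts at the lower left mark +y, the condenser is at about (272,203), and the blue look-alike is off at (373,205). Next I zoom in.

```bash
cat > h.py <<'E'
import numpy as np,cv2
from station import ctrl
def cam(n):
    p=ctrl.camera_params(n);f=192/np.tan(np.radians(p["vertical_fov"])/2)
    K=np.array([[f,0,p["cx"]],[0,f,p["cy"]],[0,0,1]]);return K,p["rvec"],p["tvec"]
def proj(n,P):
    K,r,t=cam(n);return cv2.projectPoints(np.asarray(P,float).reshape(-1,1,3),r,t,K,None)[0][:,0]
def ray(n,u,v,z):
    K,r,t=cam(n);R=cv2.Rodrigues(r)[0];c=-R.T@t;d=R.T@np.linalg.inv(K)@[u,v,1];return c+d*(z-c[2])/d[2]
def crop(n,name,c0,r0,w,h,s,img=None):
    im=ctrl.get_image(n) if img is None else img
    cv2.imwrite(name,cv2.cvtColor(cv2.resize(im[r0:r0+h,c0:c0+w],None,fx=s,fy=s,interpolation=cv2.INTER_CUBIC),cv2.COLOR_RGB2BGR))
E
python3 - <<'E'
from h import *
im={n:cv2.cvtColor(cv2.imread(f"pics/{n}0.png"),cv2.COLOR_BGR2RGB) for n in("side","top")}
crop("top","pics/tc.png",180,150,160,120,5,im["top"])
crop("side","pics/sc.png",210,155,110,110,5,im["side"])
for n in("side","top"):
    K,r,t=cam(n);R=cv2.Rodrigues(r)[0];print(n,"cam at",-R.T@t)
print(ray("top",251,214,.031),ray("side",264,204,.031),ray("top",274,202,.022),ray("side",270,190,.022),ray("top",235,221,.036))
E
```

```text
side cam at [0.27817973 0.37660394 0.55641946]
top cam at [0.4699863  0.04604469 0.73467634]
[0.5424014  0.05863133 0.031     ] [0.53900419 0.05937089 0.031     ] [0.56296209 0.02216583 0.022     ] [0.55576694 0.02175001 0.022     ] [0.53068946 0.0833953  0.036     ]
```

View pics/tc.png

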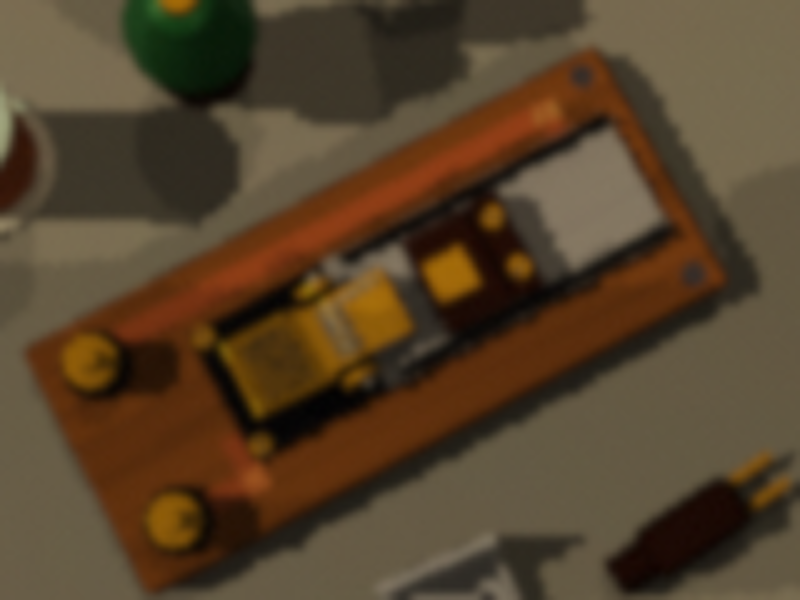

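View pics/sc.png

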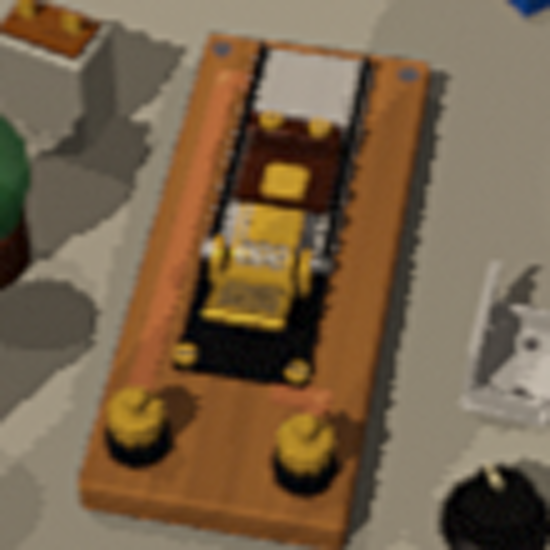

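```bash
cat >> h.py <<'E'
from scipy.optimize import least_squares
def S2W(p,P):
    P=np.atleast_2d(P);c,s=np.cos(p[2]),np.sin(p[2])
    return np.c_[p[0]+c*P[:,0]-s*P[:,1],p[1]+s*P[:,0]+c*P[:,1],P[:,2]]
E
python3 - <<'E'
from h import *
T=lambda l:np.array(l)/5+[179.6,149.6]
S=lambda l:np.array(l)/5+[209.6,154.6]
c4=np.array([[-45,94],[45,94],[45,-118],[-45,-118]])/1000.
bt=np.c_[c4,[.018]*4]
# bed far corners (z 22): x=+-23? visible nickel end
yaw0=np.arctan2(-.49,.0)
top=T([[25,350],[150,592],[725,280],[590,45]])
side=S([[82,495],[345,535],[430,62],[212,35]])
res={}
for perm,lab in(([0,1,2,3],"a"),([1,0,3,2],"b")):
  for mode in("top","side","both"):
    def f(p):
        W=S2W(p,bt[perm]);e=[]
        if mode!="side": e.append((proj("top",W)-top).ravel())
        if mode!="top": e.append((proj("side",W)-side).ravel())
        return np.concatenate(e)
    r=least_squares(f,[.542,.058,.51]);print(lab,mode,r.x,np.degrees(r.x[2]),np.round(r.fun,1))
    res[lab+mode]=r.x
for n in("top","side"):
  print(n)
  for t in("valve","coil","block_can","plug","chassis_foot","pointer_knob"):
    print(t,[(round(r["score"],2),ray(n,r["centre"][1],r["centre"][0],0).round(3)) for r in ctrl.tip_of(t,n)[:2]])
E
```

```text
a top [0.54196668 0.06401146 0.50606007] 28.99510647567635 [ 24.2  48.8 -26.8 -49.7 -26.3 -48.9  28.   46.1]
a side [0.5406679  0.06211364 0.47429176] 27.17491634988504 [ 50.9   5.8 -55.6 -12.7 -42.5  -8.1  45.9   4.4]
a both [0.54141932 0.06324905 0.49348854] 28.2748108410518 [ 24.   48.6 -26.3 -50.1 -25.1 -48.   28.6  47.4  51.3   5.8 -55.5 -11.9
 -44.4  -7.8  44.2   4. ]
b top [0.5405448  0.06364101 0.50722844] 29.062049045513195 [-1.6 -0.3 -0.5  1.3  1.2 -0.1  0.8 -1.1]
b side [0.5365092  0.06604572 0.51046942] 29.247743081627576 [-1.  -0.5  1.1  0.4  0.8  0.2 -0.9 -0.4]
b both [0.53897359 0.06439464 0.50928207] 29.17971323372481 [-2.   0.8 -0.9  2.4  0.8  0.7  0.3 -0.3 -1.5 -2.1  0.5 -1.1  0.3 -0.9
 -1.2 -1.4]
top
valve [(0.8, array([0.634, 0.113, 0.   ]))]
coil [(0.84, array([0.596, 0.182, 0.   ]))]
block_can [(0.65, array([0.662, 0.039, 0.   ]))]
plug [(0.71, array([ 0.481, -0.047,  0.   ])), (0.49, array([0.541, 0.063, 0.   ]))]
chassis_foot [(0.92, array([0.456, 0.026, 0.   ]))]
pointer_knob [(0.79, array([0.426, 0.089, 0.   ])), (0.53, array([0.457, 0.025, 0.   ]))]
side
valve [(0.72, array([0.631, 0.115, 0.   ]))]
coil [(0.69, array([0.595, 0.187, 0.   ]))]
block_can [(0.57, array([0.656, 0.041, 0.   ]))]
plug [(0.76, array([ 0.473, -0.047,  0.   ]))]
chassis_foot [(0.84, array([0.454, 0.032, 0.   ])), (0.49, array([0.55 , 0.046, 0.   ]))]
pointer_knob [(0.66, array([0.428, 0.085, 0.   ]))]
```

```bash
python3 - <<'E'
from h import *
T=lambda l:np.array(l)/5+[179.6,149.6]
S=lambda l:np.array(l)/5+[209.6,154.6]
pt=[.5405,.0636,.507];ps=[.5365,.066,.5105]
def inv(p,w):
    d=w[:2]-np.array(p[:2]);c,s=np.cos(p[2]),np.sin(p[2]);return np.array([c*d[0]+s*d[1],-s*d[0]+c*d[1]])*1000
# tongue top leading corners (z .027), block-top screws z~.037, bed end corners .022, thumb plate far corners
for n,f,p,L in(("top",T,pt,dict(lead1=([405,245],.027),lead2=([455,335],.027),contact=([452,275],.028),screw1=([491,214],.037),screw2=([518,265],.037),bed1=([608,122],.022),bed2=([675,230],.022),plateL=([218,345],.042),plateR=([262,418],.042),post1=([92,362],.044),post2=([175,520],.044),lipL=([385,265],.026),lipR=([415,325],.026))),
 ("side",S,ps,dict(lead1=([232,200],.027),lead2=([337,210],.027),contact=([285,180],.028),screw1=([270,120],.037),screw2=([320,125],.037),bed1=([265,50],.022),bed2=([362,60],.022),plateL=([203,315],.042),plateR=([282,330],.042),post1=([137,400],.044),post2=([305,425],.044)))):
  for k,(px,z) in L.items():
    u=f(px);print(n,k,inv(p,ray(n,*u,z)).round(1))
E
```

```text
top lead1 [ 14.  -30.6]
top lead2 [-18.8 -30.7]
top contact [ -1.7 -39. ]
top screw1 [  8.5 -58.3]
top screw2 [ -9.7 -58. ]
top bed1 [  18.5 -107.8]
top bed2 [ -22.5 -109.4]
top plateL [12.4 36.3]
top plateR [-14.  35.]
top post1 [26.1 72.9]
top post2 [-28.9  72.9]
top lipL [ 11.5 -21.9]
top lipR [ -9.9 -21.2]
side lead1 [ 17.5 -28.6]
side lead2 [-20.4 -30.9]
side contact [  0.2 -40.5]
side screw1 [  9.4 -60.3]
side screw2 [ -9.  -61.2]
side bed1 [  20.3 -109.2]
side bed2 [ -17.7 -110.7]
side plateL [14.9 33.9]
side plateR [-12.1  35.2]
side post1 [28.6 72.1]
side post2 [-26.   71.6]
```

```bash
cat >> h.py <<'E'
from scipy.spatial.transform import Rotation as Ro
P=[.539,.0644,.5093]
def plan(sy,z,sx=0):
    o=ctrl.get_obs();R=Ro.from_rotvec(o["tool_rot"]).as_matrix()
    w=S2W(P,[[sx,sy,z]])[0]
    a=P[2]+np.pi/2
    for s in(1,-1):
        y=s*np.array([np.cos(a),np.sin(a),0]);x=np.array([0,0,-1.]);G=np.c_[x,y,np.cross(x,y)]
        print("y sign",s,"turn deg(tool)",np.degrees(Ro.from_matrix(R.T@G).as_rotvec()).round(2))
    print("shift tool mm",(R.T@(w-o["tool_pos"])*1000).round(1),"world target",w.round(4))
    c,sn=np.cos(P[2]),np.sin(P[2]);d=o["tool_pos"][:2]-P[:2]
    print("stand xy mm",(1000*np.array([c*d[0]+sn*d[1],-sn*d[0]+c*d[1]])).round(1),"z",(o["tool_pos"][2]*1000).round(1),"F",o["contact_force"].round(1),"t",round(o["t"],2),"op",round(o["opening"],4),"q6",o["q"][5].round(2))
    print("tool axes\n",R.round(3))
E
python3 -c "
from h import *
plan(-.0275,.20)"
```

```text
y sign 1 turn deg(tool) [171.61   0.    -0.  ]
y sign -1 turn deg(tool) [-8.39  0.    0.  ]
shift tool mm [  31.3 -466.7 -530.8] world target [0.5524 0.0404 0.2   ]
stand xy mm [-593.2 -411.7] z 231.3 F [-0.2  0.7 -0.5] t 1.4 op 0.0856 q6 -0.12
tool axes
 [[-0.     0.355 -0.935]
 [ 0.    -0.935 -0.355]
 [-1.    -0.     0.   ]]
```

```bash
python3 -m handwheel '[[0.085,[0,-23,-26.5],[0,0,0]]]' 2>&1 | tail -3; python3 -m handwheel '[[0.085,[0,-0.023,-0.0265],[0,0,0]],[0.085,[0,-0.023,-0.0265],[0,0,0]]]' 20; python3 -c "
from h import *
plan(-.0275,.20)"
```

```text
tool_rot: [2.024, 0.365, -2.028]
contact_force: [0.7, 1.2, 1.0]
opening: 0.085
t: 1.65
tool_pos: [0.275, -0.4847, 0.231]
tool_rot: [2.025, 0.371, -2.024]
contact_force: [0.5, 0.6, 0.1]
opening: 0.0849
y sign 1 turn deg(tool) [1.7154e+02 4.0000e-02 2.0000e-02]
y sign -1 turn deg(tool) [-8.46 -0.01  0.03]
shift tool mm [  31.3 -393.  -445.2] world target [0.5524 0.0404 0.2   ]
stand xy mm [-498.2 -350.7] z 231.0 F [0.5 0.6 0.1] t 1.65 op 0.0849 q6 0.02
tool axes
 [[-0.     0.354 -0.935]
 [ 0.001 -0.935 -0.354]
 [-1.    -0.001 -0.   ]]
```

```bash
python3 -m handwheel '[[0.085,[0,-0.025,-0.028],[0,0,0]],[0.085,[0,-0.025,-0.028],[0,0,0]],[0.085,[0,-0.025,-0.028],[0,0,0]],[0.085,[0,-0.025,-0.028],[0,0,0]],[0.085,[0,-0.025,-0.028],[0,0,0]],[0.085,[0,-0.025,-0.028],[0,0,0]],[0.085,[0,-0.025,-0.028],[0,0,0]],[0.085,[0,-0.025,-0.028],[0,0,0]],[0.085,[0,-0.025,-0.028],[0,0,0]],[0.085,[0,-0.025,-0.028],[0,0,0]]]';python3 -m handwheel '[[0.085,[0,-0.025,-0.028],[0,0,0]],[0.085,[0,-0.025,-0.028],[0,0,0]],[0.085,[0,-0.025,-0.028],[0,0,0]],[0.085,[0,-0.025,-0.028],[0,0,0]],[0.085,[0,-0.025,-0.028],[0,0,0]],[0.085,[0,0,0],[-4.2,0,0]],[0.085,[0,0,0],[-4.2,0,0]]]' ; python3 -c "
from h import *
plan(-.0275,.10)"
```

```text
t: 2.48
tool_pos: [0.4483, -0.1509, 0.2317]
tool_rot: [2.024, 0.37, -2.023]
contact_force: [1.0, -0.9, 0.4]
opening: 0.085
t: 3.07
tool_pos: [0.5349, 0.016, 0.2312]
tool_rot: [1.931, 0.511, -1.931]
contact_force: [-0.3, -0.1, 0.1]
opening: 0.0849
y sign 1 turn deg(tool) [-1.7957e+02 -2.0000e-02  2.0000e-02]
y sign -1 turn deg(tool) [0.43 0.01 0.01]
shift tool mm [131.2 -12.5 -27.4] world target [0.5524 0.0404 0.1   ]
stand xy mm [-27.2 -40.3] z 231.2 F [-0.3 -0.1  0.1] t 3.07 op 0.0849 q6 0.94
tool axes
 [[-0.     0.494 -0.869]
 [ 0.    -0.869 -0.494]
 [-1.    -0.     0.   ]]
```

```bash
python3 -m handwheel '[[0.085,[0.03,-0.0125,-0.0274],[0,0,0]],[0.085,[0.035,0,0],[0,0,0]],[0.085,[0.035,0,0],[0,0,0]],[0.085,[0.035,0,0],[0,0,0]],[0.085,[0.02,0,0],[0,0,0]],[0.085,[0,0,0],[0,0,0]],[0.085,[0,0,0],[0,0,0]]]' ; python3 -c "
from h import *
plan(-.0275,.022)
crop('top','pics/t1.png',180,130,160,120,5);crop('side','pics/s1.png',200,130,130,120,5)
"
```

```text
t: 3.65
tool_pos: [0.5509, 0.0377, 0.076]
tool_rot: [1.933, 0.505, -1.938]
contact_force: [0.7, 0.1, 0.5]
opening: 0.0847
y sign 1 turn deg(tool) [-1.7999e+02 -1.3000e-01  2.0000e-01]
y sign -1 turn deg(tool) [0.01 0.13 0.08]
shift tool mm [54.  -1.5 -2.7] world target [0.5524 0.0404 0.022 ]
stand xy mm [ -2.6 -29.1] z 76.0 F [0.7 0.1 0.5] t 3.65 op 0.0847 q6 0.99
tool axes
 [[-0.003  0.488 -0.873]
 [ 0.    -0.873 -0.488]
 [-1.    -0.001  0.002]]
```

View pics/t1.png

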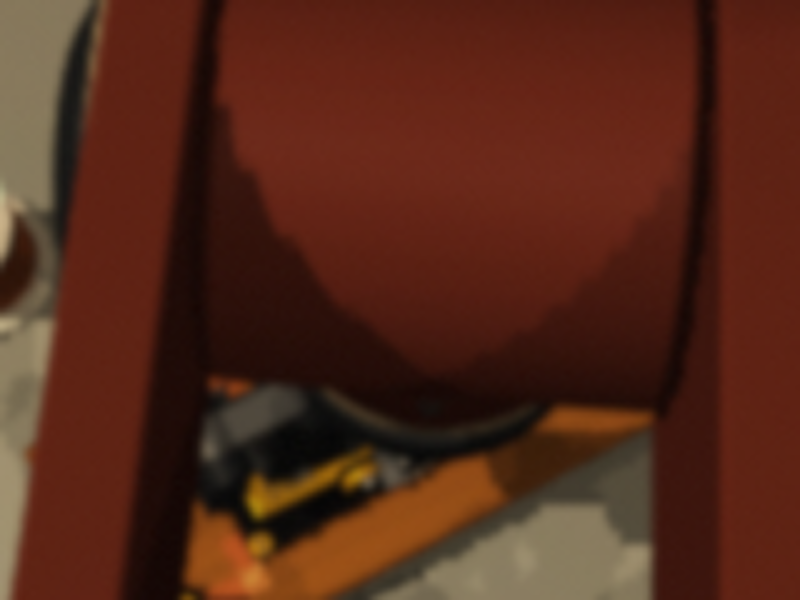

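View pics/s1.png

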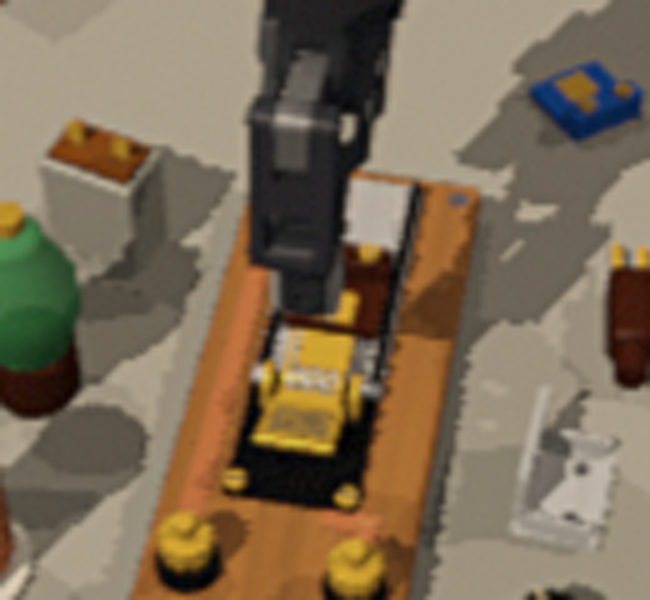

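```bash
python3 -c "
from h import *
ps=[.5365,.066,.5105]
def inv(p,w):
    d=w[:2]-np.array(p[:2]);c,s=np.cos(p[2]),np.sin(p[2]);return np.array([c*d[0]+s*d[1],-s*d[0]+c*d[1]])*1000
for px in ([278,308],[336,314]):
  u=np.array(px)/5+[199.6,129.6]
  for z in(.085,.089):print(inv(ps,ray('side',*u,z)).round(1))
for y in (14,28): print([ (proj('side',S2W(ps,[[x,y/1000,.089]]))[0]-[199.6,129.6])*5 for x in(-.011,.011)])
"
```

```text
[10.2 11.3]
[ 9.5 14.6]
[-8.7 10.4]
[-9.3 13.7]
[array([341.19651119, 315.54797291]), array([273.65992738, 306.01878397])]
[array([333.51770063, 349.19589241]), array([265.02103948, 339.37291973])]
```

```bash
python3 -m handwheel '[[0.085,[0.012,-0.004,0],[0,0,0]],[0.085,[0.012,0,0],[0,0,0]],[0.085,[0.012,0,0],[0,0,0]],[0.085,[0.004,0,0],[0,0,0]],[0.085,[0,0,0],[0,0,0]],[0.085,[0,0,0],[0,0,0]]]' ; python3 -c "
from h import *
plan(-.0275,.015)
crop('side','pics/s2.png',220,140,90,100,6)
"
```

```text
t: 4.25
tool_pos: [0.5494, 0.0412, 0.0362]
tool_rot: [1.934, 0.504, -1.937]
contact_force: [-0.0, 0.7, 0.5]
opening: 0.0851
y sign 1 turn deg(tool) [-1.8e+02 -7.0e-02  1.0e-01]
y sign -1 turn deg(tool) [0.   0.07 0.04]
shift tool mm [21.2  2.2 -2.3] world target [0.5524 0.0404 0.015 ]
stand xy mm [ -2.3 -25.4] z 36.2 F [-0.   0.7  0.5] t 4.25 op 0.0851 q6 1.0
tool axes
 [[-0.001  0.488 -0.873]
 [ 0.    -0.873 -0.488]
 [-1.    -0.001  0.001]]
```

View pics/s2.png

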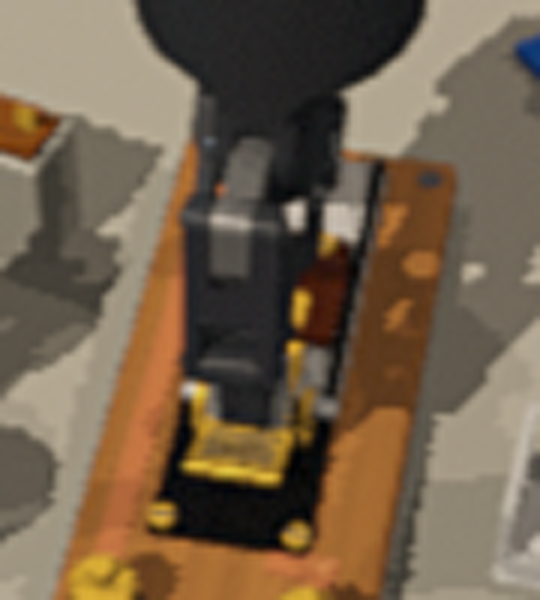

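```bash
python3 -c "
from h import *
ps=[.5365,.066,.5105]
def inv(p,w):
    d=w[:2]-np.array(p[:2]);c,s=np.cos(p[2]),np.sin(p[2]);return np.array([c*d[0]+s*d[1],-s*d[0]+c*d[1]])*1000
for px in ([222,418],[275,427]):
  u=np.array(px)/6+[219.58,139.58]
  for z in(.045,.049,.053):print(inv(ps,ray('side',*u,z)).round(1))
"
```

```text
[ 7.3 17.1]
[ 6.7 20. ]
[ 6. 23.]
[-7.9 17.5]
[-8.4 20.5]
[-8.9 23.4]
```

```bash
python3 -m handwheel '[[0.085,[0.004,0,0],[0,0,0]],[0.085,[0.004,0,0],[0,0,0]],[0.085,[0.002,0,0],[0,0,0]],[0.085,[0,0,0],[0,0,0]]]' ; python3 -m handwheel '[[0.085,[0.002,0,0],[0,0,0]],[0.085,[0.002,0,0],[0,0,0]],[0.085,[0,0,0],[0,0,0]]]' ;  python3 -m handwheel '[[0.085,[0.002,0,0],[0,0,0]],[0.085,[0.001,0,0],[0,0,0]],[0.085,[0,0,0],[0,0,0]]]' ; python3 -c "
from h import *
plan(-.0275,.015)
crop('side','pics/s3.png',220,140,90,100,6)
"
```

```text
t: 4.63
tool_pos: [0.5494, 0.0412, 0.0262]
tool_rot: [1.935, 0.504, -1.937]
contact_force: [-0.1, -0.5, 0.1]
opening: 0.0854
t: 4.88
tool_pos: [0.5502, 0.0412, 0.0233]
tool_rot: [1.936, 0.504, -1.935]
contact_force: [-0.6, 0.1, 3.8]
opening: 0.0851
t: 5.13
tool_pos: [0.5503, 0.0414, 0.0202]
tool_rot: [1.937, 0.504, -1.935]
contact_force: [-0.2, 1.6, 3.8]
opening: 0.0848
y sign 1 turn deg(tool) [ 1.7999e+02 -0.0000e+00  1.1000e-01]
y sign -1 turn deg(tool) [-0.01 -0.07 -0.  ]
shift tool mm [ 5.2  1.9 -1.3] world target [0.5524 0.0404 0.015 ]
stand xy mm [ -1.3 -25.6] z 20.2 F [-0.2  1.6  3.8] t 5.13 op 0.0848 q6 1.0
tool axes
 [[ 0.001  0.487 -0.873]
 [ 0.001 -0.873 -0.487]
 [-1.     0.    -0.001]]
```

View pics/s3.png

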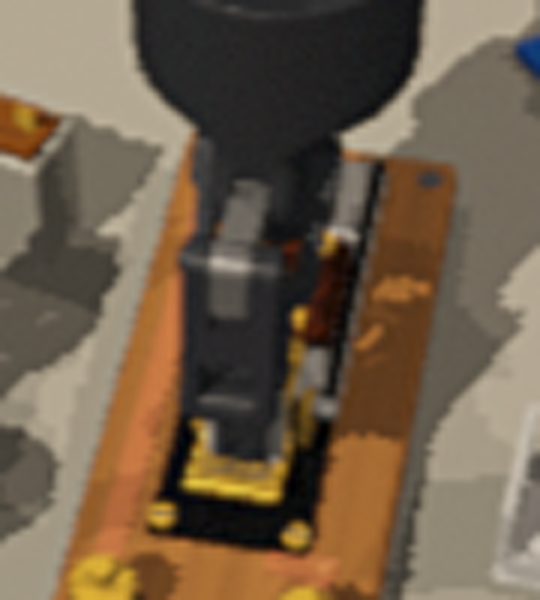

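```bash
python3 -m handwheel '[[0.085,[0.002,0,0],[0,0,0]],[0.085,[0.001,0,0],[0,0,0]],[0.085,[0,0,0],[0,0,0]]]' ;  python3 -m handwheel '[[0.085,[0.001,0,0],[0,0,0]],[0.085,[0.001,0,0],[0,0,0]],[0.085,[0,0,0],[0,0,0]]]' ; python3 -c "
from h import *
plan(-.0275,.015)
crop('side','pics/s4.png',220,140,90,100,6)
"
```

```text
t: 5.43
tool_pos: [0.5504, 0.0414, 0.0173]
tool_rot: [1.937, 0.504, -1.935]
contact_force: [0.4, 1.6, 5.1]
opening: 0.0851
t: 5.68
tool_pos: [0.5505, 0.0413, 0.0154]
tool_rot: [1.937, 0.504, -1.934]
contact_force: [-1.4, 1.9, 6.8]
opening: 0.0849
y sign 1 turn deg(tool) [ 1.8e+02 -3.0e-02  1.2e-01]
y sign -1 turn deg(tool) [-0.   -0.07 -0.02]
shift tool mm [ 0.4  1.7 -1.2] world target [0.5524 0.0404 0.015 ]
stand xy mm [ -1.2 -25.8] z 15.4 F [-1.4  1.9  6.8] t 5.68 op 0.0849 q6 1.0
tool axes
 [[ 0.001  0.488 -0.873]
 [ 0.    -0.873 -0.488]
 [-1.     0.    -0.001]]
```

View pics/s4.png

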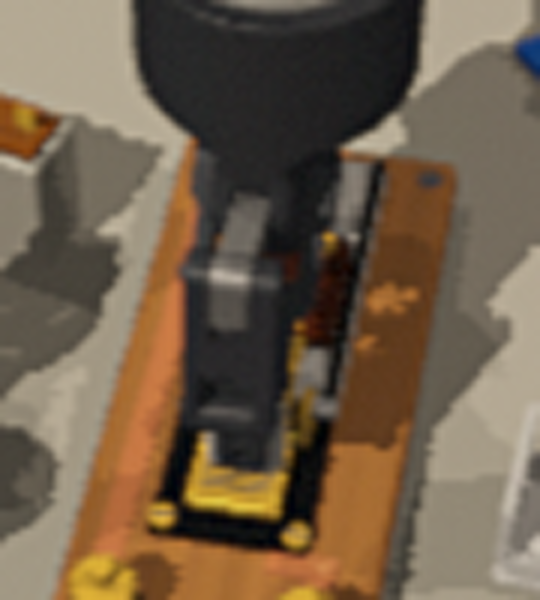

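```bash
python3 -m handwheel '[[0.0835,[-0.0006,-0.0008,0],[0,0,0]],[0.082,[-0.0006,-0.0008,0],[0,0,0]],[0.080,[-0.0008,-0.0009,0],[0,0,0]],[0.080,[0,0,0],[0,0,0]]]' 20; python3 -m handwheel '[[0.0785,[-0.0005,-0.0008,0],[0,0,0]],[0.077,[-0.0005,-0.0008,0],[0,0,0]],[0.075,[-0.0007,-0.0009,0],[0,0,0]],[0.075,[0,0,0],[0,0,0]],[0.075,[0,0,0],[0,0,0]]]' ; python3 -c "
from h import *
plan(-.0275,.015)
crop('side','pics/s5.png',220,140,90,100,6)
"
```

```text
t: 6.07
tool_pos: [0.5495, 0.0431, 0.0179]
tool_rot: [1.937, 0.503, -1.933]
contact_force: [-0.3, -0.3, 5.4]
opening: 0.0802
t: 6.48
tool_pos: [0.5485, 0.045, 0.0197]
tool_rot: [1.937, 0.502, -1.933]
contact_force: [1.0, -1.6, 7.0]
opening: 0.0752
y sign 1 turn deg(tool) [-1.7998e+02  1.9000e-01 -1.4000e-01]
y sign -1 turn deg(tool) [ 0.02 -0.09 -0.12]
shift tool mm [ 4.7  5.9 -1.1] world target [0.5524 0.0404 0.015 ]
stand xy mm [ -1.2 -21.6] z 19.7 F [ 1.  -1.6  7. ] t 6.48 op 0.0752 q6 1.01
tool axes
 [[ 0.002  0.488 -0.873]
 [-0.001 -0.873 -0.488]
 [-1.     0.002 -0.002]]
```

View pics/s5.png

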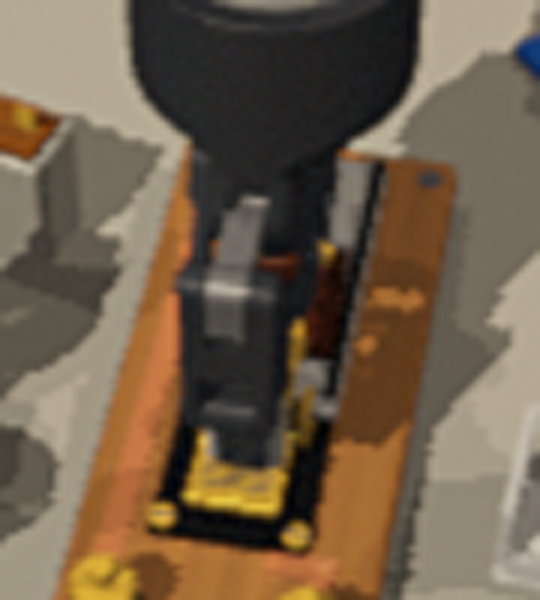

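```bash
python3 -m handwheel '[[0.0735,[-0.0004,-0.0009,0],[0,0,0]],[0.072,[-0.0004,-0.0009,0],[0,0,0]],[0.070,[-0.0005,-0.001,0],[0,0,0]],[0.070,[0,0,0],[0,0,0]]]' 20; python3 -m handwheel '[[0.0685,[-0.0004,-0.0009,0],[0,0,0]],[0.067,[-0.0004,-0.0009,0],[0,0,0]],[0.065,[-0.0005,-0.001,0],[0,0,0]],[0.065,[0,0,0],[0,0,0]],[0.065,[0,0,0],[0,0,0]]]' ; python3 -c "
from h import *
plan(-.0275,.015)
crop('side','pics/s6.png',220,140,90,100,6)
"
```

```text
t: 6.87
tool_pos: [0.5474, 0.0471, 0.0212]
tool_rot: [1.937, 0.502, -1.932]
contact_force: [0.2, -2.3, 5.9]
opening: 0.0699
t: 7.28
tool_pos: [0.5461, 0.0493, 0.0225]
tool_rot: [1.937, 0.501, -1.932]
contact_force: [0.5, -2.6, 6.3]
opening: 0.065
y sign 1 turn deg(tool) [-1.7997e+02  3.2000e-01 -1.4000e-01]
y sign -1 turn deg(tool) [ 0.03 -0.09 -0.2 ]
shift tool mm [ 7.5 10.8 -1.1] world target [0.5524 0.0404 0.015 ]
stand xy mm [ -1.1 -16.6] z 22.5 F [ 0.5 -2.6  6.3] t 7.28 op 0.065 q6 1.02
tool axes
 [[ 0.003  0.488 -0.873]
 [-0.002 -0.873 -0.488]
 [-1.     0.004 -0.002]]
```

View pics/s6.png

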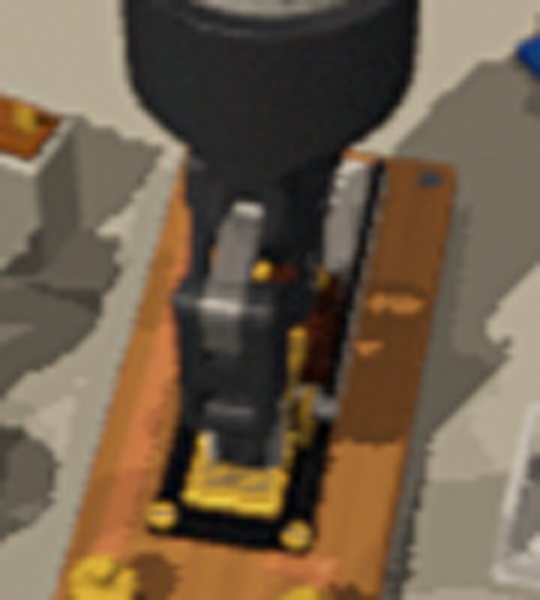

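```bash
python3 -m handwheel '[[0.0635,[-0.0003,-0.0009,0],[0,0,0]],[0.062,[-0.0004,-0.0009,0],[0,0,0]],[0.060,[-0.0005,-0.001,0],[0,0,0]],[0.060,[0,0,0],[0,0,0]]]' 20; python3 -m handwheel '[[0.0585,[-0.0003,-0.0009,0],[0,0,0]],[0.057,[-0.0003,-0.0009,0],[0,0,0]],[0.057,[0,0,0],[0,0,0]],[0.057,[0,0,0],[0,0,0]]]' ; python3 -c "
from h import *
plan(-.0275,.015)
crop('side','pics/s7.png',220,140,90,100,6)
"
```

```text
t: 7.67
tool_pos: [0.5449, 0.0516, 0.0238]
tool_rot: [1.936, 0.5, -1.931]
contact_force: [0.6, -3.7, 5.9]
opening: 0.06
t: 8.0
tool_pos: [0.5442, 0.053, 0.0244]
tool_rot: [1.937, 0.5, -1.931]
contact_force: [1.1, -4.6, 7.7]
opening: 0.0568
y sign 1 turn deg(tool) [-1.7996e+02  4.0000e-01 -1.6000e-01]
y sign -1 turn deg(tool) [ 0.04 -0.1  -0.25]
shift tool mm [ 9.5 15.  -1. ] world target [0.5524 0.0404 0.015 ]
stand xy mm [ -1.  -12.4] z 24.4 F [ 1.1 -4.6  7.7] t 8.0 op 0.0568 q6 1.02
tool axes
 [[ 0.004  0.488 -0.873]
 [-0.003 -0.873 -0.488]
 [-1.     0.004 -0.002]]
```

View pics/s7.png

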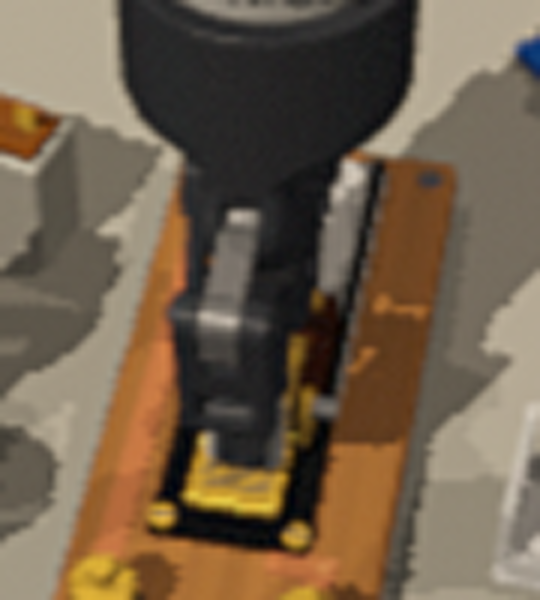

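```bash
python3 -m handwheel '[[0.056,[-0.0002,-0.0005,0],[0,0,0]],[0.055,[-0.0002,-0.0006,0],[0,0,0]],[0.055,[0,0,0],[0,0,0]]]' 20; python3 -m handwheel '[[0.054,[-0.0002,-0.0005,0],[0,0,0]],[0.053,[-0.0002,-0.0006,0],[0,0,0]],[0.053,[0,0,0],[0,0,0]]]' ; python3 -c "
from h import *
plan(-.0275,.015)
crop('side','pics/s8.png',220,140,90,100,6)
"
```

```text
t: 8.3
tool_pos: [0.5439, 0.0535, 0.0251]
tool_rot: [1.936, 0.499, -1.93]
contact_force: [0.3, -5.8, 7.1]
opening: 0.0552
t: 8.55
tool_pos: [0.5444, 0.053, 0.0262]
tool_rot: [1.936, 0.495, -1.928]
contact_force: [1.6, -10.7, 9.5]
opening: 0.0532
y sign 1 turn deg(tool) [-179.94    0.84   -0.18]
y sign -1 turn deg(tool) [ 0.06 -0.12 -0.53]
shift tool mm [11.4 14.8 -0.8] world target [0.5524 0.0404 0.015 ]
stand xy mm [ -0.9 -12.6] z 26.2 F [  1.6 -10.7   9.5] t 8.55 op 0.0532 q6 1.03
tool axes
 [[ 0.006  0.488 -0.873]
 [-0.007 -0.873 -0.488]
 [-1.     0.009 -0.002]]
```

View pics/s8.png

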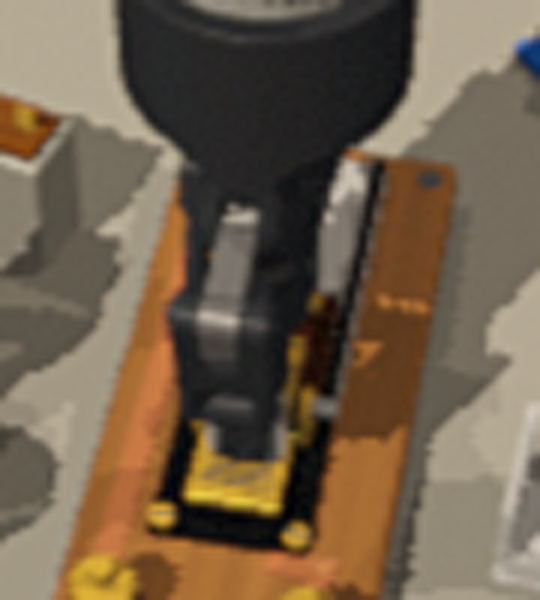

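```bash
python3 -m handwheel '[[0.053,[0.0006,0,0],[0,0,0]],[0.053,[0.0004,0,0],[0,0,0]],[0.053,[0,0,0],[0,0,0]],[0.053,[0,0,0],[0,0,0]],[0.053,[0,0,0],[0,0,0]]]' 20; python3 -c "
from h import *
plan(-.0275,.015)
crop('side','pics/s9.png',220,140,90,100,6)
"
```

```text
t: 9.02
tool_pos: [0.5445, 0.0528, 0.0254]
tool_rot: [1.936, 0.495, -1.928]
contact_force: [1.4, -11.3, 8.7]
opening: 0.0533
y sign 1 turn deg(tool) [-179.96    0.85   -0.19]
y sign -1 turn deg(tool) [ 0.04 -0.12 -0.54]
shift tool mm [10.5 14.6 -0.8] world target [0.5524 0.0404 0.015 ]
stand xy mm [ -0.8 -12.8] z 25.4 F [  1.4 -11.3   8.7] t 9.02 op 0.0533 q6 1.03
tool axes
 [[ 0.006  0.488 -0.873]
 [-0.007 -0.873 -0.488]
 [-1.     0.009 -0.002]]
```

View pics/s9.png

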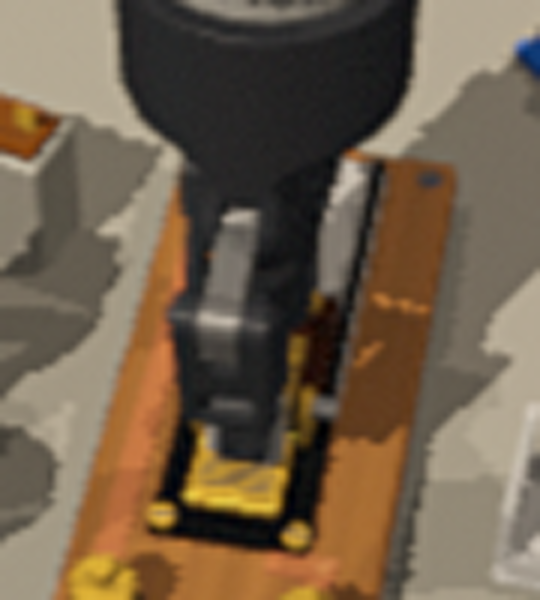

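```bash
python3 -m handwheel '[[0.055,[0.0004,0,0],[0,0,0]],[0.058,[0.001,0,0],[0,0,0]],[0.061,[0.001,0,0],[0,0,0]],[0.063,[0.0005,0,0],[0,0,0]],[0.063,[0,0,0],[0,0,0]]]' 20; python3 -m handwheel '[[0.063,[-0.004,0,0],[0,0,0]],[0.063,[-0.004,0,0],[0,0,0]],[0.063,[-0.006,0,0],[0,0,0]],[0.063,[-0.008,0,0],[0,0,0]],[0.063,[-0.01,0,0],[0,0,0]],[0.063,[0,0,0],[0,0,0]]]'; python3 -c "
from h import *
plan(-.0275,.015)
crop('side','pics/s10.png',220,140,90,100,6)
"
```

```text
t: 9.48
tool_pos: [0.5438, 0.055, 0.0215]
tool_rot: [1.939, 0.5, -1.93]
contact_force: [3.1, -3.6, 7.2]
opening: 0.0633
t: 9.98
tool_pos: [0.5423, 0.0565, 0.0539]
tool_rot: [1.938, 0.504, -1.933]
contact_force: [0.1, 0.0, -0.1]
opening: 0.0631
y sign 1 turn deg(tool) [-1.7998e+02  1.1000e-01 -2.0000e-01]
y sign -1 turn deg(tool) [ 0.02 -0.13 -0.07]
shift tool mm [38.9 19.  -0.9] world target [0.5524 0.0404 0.015 ]
stand xy mm [-1.  -8.5] z 53.9 F [ 0.1  0.  -0.1] t 9.98 op 0.0631 q6 1.03
tool axes
 [[ 0.003  0.488 -0.873]
 [ 0.    -0.873 -0.488]
 [-1.     0.001 -0.002]]
```

View pics/s10.png

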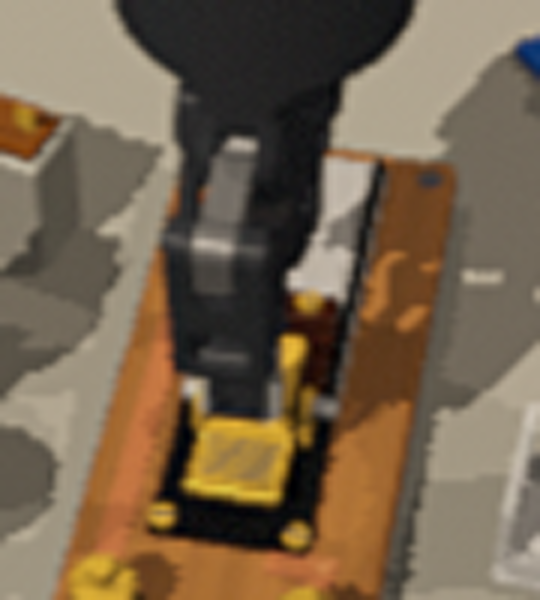

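Fingers are clear (about 0 N), and the plate has come to rest at mid height. I back off so the top view is unobstructed.

```bash
python3 -m handwheel '[[0.063,[-0.03,0,0],[0,0,0]],[0.063,[-0.035,0,0],[0,0,0]],[0.063,[-0.035,0,0],[0,0,0]],[0.063,[-0.035,0,0],[0,0,0]],[0.063,[0,0.025,0.028],[0,0,0]],[0.063,[0,0.025,0.028],[0,0,0]],[0.063,[0,0.025,0.028],[0,0,0]],[0.063,[0,0.025,0.028],[0,0,0]],[0.063,[0,0.025,0.028],[0,0,0]],[0.063,[0,0.025,0.028],[0,0,0]]]';python3 -m handwheel '[[0.063,[0,0.025,0.028],[0,0,0]],[0.063,[0,0.025,0.028],[0,0,0]],[0.063,[0,0.025,0.028],[0,0,0]],[0.063,[0,0.025,0.028],[0,0,0]],[0.063,[0,0,0],[0,0,0]],[0.063,[0,0,0],[0,0,0]]]'; python3 -c "
from h import *
crop('side','pics/s11.png',210,155,110,110,5)
crop('top','pics/t11.png',180,150,160,120,5)
a=cv2.cvtColor(cv2.imread('pics/top0.png'),cv2.COLOR_BGR2RGB)
cv2.imwrite('pics/t11f.png',ctrl.get_image('top')[:,:,::-1])
"
```

```text
t: 10.87
tool_pos: [0.4667, -0.1577, 0.1865]
tool_rot: [1.935, 0.505, -1.936]
contact_force: [0.9, -0.3, -0.3]
opening: 0.0631
t: 11.37
tool_pos: [0.4179, -0.2995, 0.1863]
tool_rot: [1.938, 0.502, -1.939]
contact_force: [-0.4, 0.3, -0.8]
opening: 0.0631
```

View pics/s11.png

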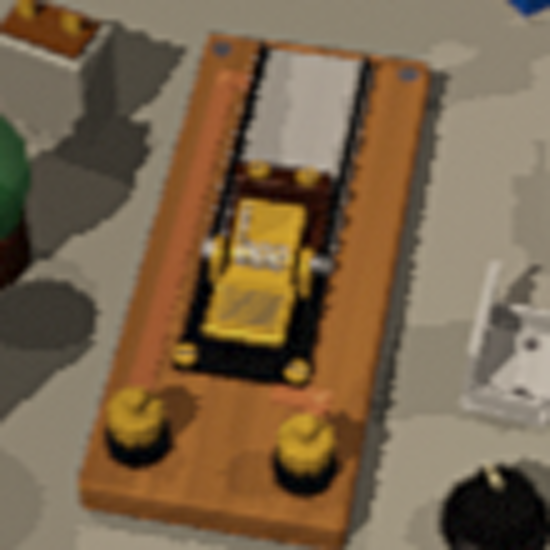

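View pics/t11.png

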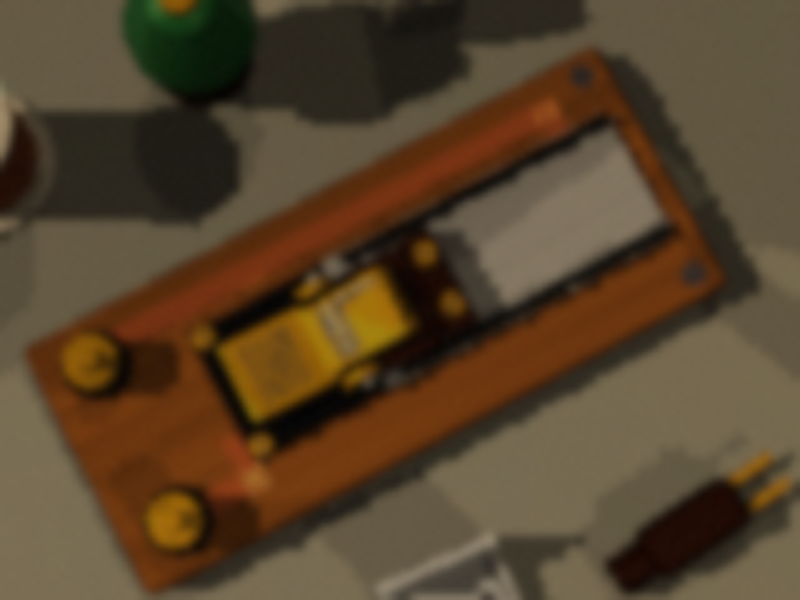

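View pics/t11f.png

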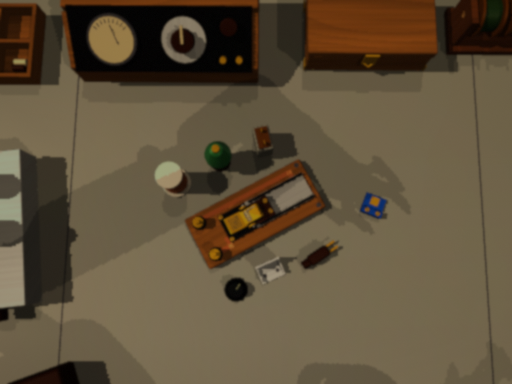

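```bash
python3 -c "
from h import *
def inv(p,w):
    d=w[:2]-np.array(p[:2]);c,s=np.cos(p[2]),np.sin(p[2]);return np.array([c*d[0]+s*d[1],-s*d[0]+c*d[1]])*1000
for px in ([424,252],[452,303]): print(inv([.5405,.0636,.507],ray('top',*(np.array(px)/5+[179.6,149.6]),.037)).round(1))
for px in ([259,170],[308,177]): print(inv([.5365,.066,.5105],ray('side',*(np.array(px)/5+[209.6,154.6]),.037)).round(1))
"
```

```text
[  8. -34.]
[-10.3 -34. ]
[  9. -36.]
[ -8.8 -35.9]
```

```bash
python3 -c "
from station import ctrl
print(ctrl.finish_job())"
```

```text
the job is handed in; nothing more can be done
None
```

I pressed the thumb plate down with one fingertip and closed the gripper so the other fingertip slid the condenser under the raised jaw. It came up against the stop with about 10 N of push. I then opened the fingers to take the push off, lifted clear and handed the job in at about 11.5 s of the 51 s allowed. It reports no verdict.

**Condenser position:** the last pictures put its screw heads at stand y = -34.0 mm (top camera) and about -36 mm (side camera). Home is -34 mm, taking the screws to be midway along the end block. The two cameras disagree by about 2 mm, and the side camera showed a similar offset on known features of the stand. The condenser sits within about 1.2 mm of the middle of the bed and looks flat.

**Clip:** the thumb plate came to rest part-way down, with the jaw lying on the tongue. I judged this from the pictures only: neither the clip angle nor the jaw force could be measured.

**While pushing:** the force on the tool was about 9 N upward, and from the fingertip height I estimate the clip was above 0.3 rad.

**After release:** the force on the tool was near zero. The other loose things look unmoved in the last top picture.

**One slip:** my first move command gave the shift in millimetres instead of metres. It was capped to a single short step, well clear of everything, so it had no effect on the job.

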